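Fit the guide plate over the pillar and index it home

TASK

Pick up the aluminium guide plate by its upright grip, lower its bored end over the tall pillar of the fixture while keeping it level, then, pressing only lightly, turn it about the pillar until the sprung index pin finds the slot and let the plate down fully home and flat on both its supports. Do not drop, jam or force it. Leave it released there and leave the other things on the bench where they are.

Things in the scene. Friction and masses are not known exactly. Their poses are not given: they have to be found in the camera images.
- fixture: steel fixture fixed on the bench; origin on its pillar's axis at bench level, z up. Dark base 170 x 100 x 14 mm from x = +43 to -127 mm. Round pillar 16 mm diameter, from a shoulder (34 mm diameter, top at z = 40 mm) to z = 125 mm. A clamped index arm reaches out under the shoulder's top, within 0.24 rad either side of the -x axis; its angle is not measured: find it by eye or feel.
- pillar_tip (a point): centre of the top of the pillar, 125 mm above the bench; the last 11 mm below it taper from 16 to 7 mm diameter
- index_middle (a point): fixed mark at the middle of the index arm's range (not the pin itself): 100 mm from the pillar axis along the fixture's -x, z = 40 mm, the height of the top of the arm's end post (26 mm diameter). The pin and post stand on the 100 mm circle about the pillar, up to 24 mm to either side of this mark.
- pin_height (a point): another fixed mark, 12 mm above the first: the height of the index pin's flat tip, z = 52 mm. The pin is 8 mm thick (1 mm chamfer), vertical and sprung: it yields down at most 5 mm (3 N to start, 9 N at the end, then solid). With the slot over the pin the plate sinks from it by 12 mm, flat on shoulder and post.
- guide_plate: loose aluminium plate, about 0.42 kg, 150 (x) x 110 (y) x 16 mm, lying flat; origin at the centre of its underside, z up. Vertical bore 17.4 mm diameter at x = +55 mm, 34 mm long, through a 40 x 44 mm boss 18 mm high on top. Slot for the pin at x = -45 mm. At the centre an upright flat grip, 34 mm along x, 12 mm thick along y, top 71 mm above the underside; take it across the 12 mm.
- plate_bore (a point): centre of the bore in the plane of the plate's underside; axes as the plate
- plate_slot (a point): centre of the slot in the plane of the plate's underside, 100 mm from the bore; a through slot 16 mm along x by 11 mm along y; axes as the plate
- plate_grip (a point): point to hold the upright grip, 54 mm above the plate's underside on its centre; axes as the plate
- fork_insert: bystander: U-shaped steel block 38 x 64 x 62 mm, origin under its centre; leave it
- loupe: bystander: black eye loupe 34 mm diameter, 32 mm high, origin under its centre; leave it
- stone_1: bystander: brown polishing stone stick 13 x 100 x 13 mm, origin under its centre; leave it
- cap_screw_1: bystander: black cap screw standing on its head, 16 mm diameter, 36 mm high, origin under its centre; leave it
There are look-alikes about, which are no part of the job. There is more than one size of the guide_plate; the one meant has the size given above.

How it is judged:
On the way:
1. the plate's bore is on the pillar, the plate level and its underside below the pillar's top (horizontal distance between plate_bore and pillar_tip below 0.003 m and z of plate_bore in the frame of fixture below 0.11 m and angle between guide_plate's own z axis and vertical below 0.06 rad), for 0.2 s.
At the end, for the whole second after the job is handed in: the plate is on the pillar (bore within 3 mm of its axis), its underside at both bore and slot 37.5 to 42.5 mm above the bench (40 mm is home on shoulder and post), level within 0.025 rad, at rest and released (horizontal distance between plate_bore and pillar_tip below 0.003 m and z of plate_bore in the frame of fixture between 0.0375 and 0.0425 m and z of plate_slot in the frame of fixture between 0.0375 and 0.0425 m and angle between guide_plate's own z axis and vertical below 0.025 rad and linear speed of guide_plate below 0.01 m/s); the robot touches nothing.
It fails at once if plate and fixture pressed or knocked together with more than 40 N (contact force between guide_plate and fixture above 40 N).
It fails at once if the plate tilted more than 0.3 rad (angle between guide_plate's own z axis and vertical above 0.3 rad).
It fails at once if a bystander moved more than 30 mm (distance of any of fork_insert, loupe, stone_1, cap_screw_1 from where it was at the start of the episode above 0.03 m).
It also fails if it takes over 72 s, if anything falls off the work surface, if the arm or the gripper's body presses on something with over 40 N, if the wrist force passes 120 N, or if a joint passes its speed limit or range.

ROBOT

A 7-joint arm with a two-finger parallel gripper is mounted at the origin on the work surface; the furniture and walls round the work are solid. World frame = base frame: x ahead of the robot, y to its left, z up, the work surface at z = 0. Lengths are in m, angles in rad, forces in N, time in s.
With the tool pointing down it reaches from about 0.4 to 0.85 m from the base axis. Payload 4.5 kg.
Tool frame: the origin (TCP) lies between the finger pads; the fingertips stand 19 mm ahead of it and the grasp point (between the pads) is the TCP; z points along the fingers, y is the direction in which the jaws open and shut (so a half turn about z gives the same grasp; the last joint's range is limited). The gripper opens to 88 mm and grips with 3 to 60 N. Pads are 18 mm wide; open, the fingers measure 123 mm over their backs; the gripper's body (75 mm by 187 mm) begins 45 mm behind the grasp point.
Start: joints at [1.352, 0.689, -0.195, 1.565, 0.157, 0.902, -0.215], TCP at [0.156, -0.605, 0.258] pointing down, gripper open.
Joint ranges: [-3.01, 3.01], [-0.46, 2.08], [-1.47, 1.51], [0.13, 2.56], [-1, 4.14], [0.04, 2.09], [-2.66, 2.66]. Speed limits (rad/s): [2.57, 2.57, 3.14, 3.14, 3.14, 3.14, 3.14].

INTERFACE

Orientations are given as a unit quaternion [x, y, z, w].
In Python, from plant import status, snapshot, finish_job, cut_out, tip_of gives the robot as it stands. The module is installed in compiled form; this text tells all that it offers.
- The arm moves only by the tool carry_out, never from a script. Its arguments are lists of equal length, an entry for each row: "linear": the shift along the world's x, y, z in m, a list of three; "roll": the turn about the world's z in rad. A call has 1 to 8 rows; each row is the pose to reach, as a shift and turn from the pose measured when the call began; what a row does not reach only later rows make up. A row lasts 1/12 s, in which the tool goes at most 41.7 mm and 7.16 degrees, less where a joint would pass 70% of its speed; a pose out of reach is approached as far as the arm can. A call with a gripper value outside its range is refused whole. "gripper" is the opening, from 0 (shut) to 1 (fully open), set as the call begins (left out, the last holds). The fingers move at their own pace and stop on an object; "grip_force" is the grip in N (left out, the last holds). Time passes only in rows, so rows that repeat a pose let the fingers close. It gives the time, the measured TCP pose, the force and the opening at its end, in the units of the state.
- status.get_state(): the state, without advancing time (a new reading comes with each control period).
- snapshot(name): name is "scene" or "top" or "wrist"; returns a dict with "img" (420x560x3 uint8, red, green, blue), "range_z" (420x560 float32, m along the optical axis (not along the pixel's ray), 0 where there is no reading), "fx", "fy", "cx", "cy" (pixels), "world_from_camera" (4x4, takes a point from camera to world coordinates). Camera axes: x right, y down, z forward; pixel columns grow to the right and rows downward; lengths in m; the calibration is good to about 2 mm. A picture is of the moment at which its call begins.
- finish_job(): hands the job in, once; it reports no verdict.
Trained networks look in a picture, given as the dict that the camera call returned (one of the last four; its "shot" number tells which), for a name from the list of things; names that differ only in an ending like _2 or _b are one class to them, and where a whole thing is asked for, a point or a joint stands for the part that bears it (a point fixed in the world has none). Each returns a list of dicts, best first, with "confidence" (0 to 1); they miss things now and then, are a little off and sometimes report something else, mostly with a low value. They report only what shows in the picture. A call takes as long as a camera call. They do not tell look-alikes from the thing itself.
- cut_out(picture, query): "region" (420x560 bool, what is visible of it) and "pixel" ([column, row] in pixels, amid what is visible of it).
- tip_of(picture, query): "pixel" ([column, row] in pixels: a listed point, or the origin of a listed thing).
The state is a dict: "clock": time; "q": joint angles; "qd": joint speeds; "joint_torque": joint torques, N m; "tool_pos": TCP position; "eef_rot": TCP orientation; "contact_force": force on the tool from outside, world axes, zero at the start; "moment": the same for the moment, N m; "opening": opening from 0.0 (shut) to 1.0 (fully open).
Only numpy, scipy, OpenCV 4.12 (cv2) and the standard library are available. Lean on these libraries where they do the work, as an engineer would, in place of code of your own. Each camera call takes 0.05 s, during which the arm holds its last target.

## Working session

There is one attempt and no reset: what is moved stays moved. The work goes in short steps, Python scripts to look and compute and a tool call to move; the robot and the scene stay as the last step left them, time stands still between calls to the robot, and variables do not carry over. Pictures are saved under pics/ and viewed, and the job is handed in when it is done.

Besides the shell and the picture viewer there is one more tool, called after "Call:" by a JSON object that holds its "fn" and its "kwargs", one argument or row to a line. carry_out: Moves the arm, as the interface text tells. Its arguments: {"type":"object","properties":{"linear":{"type":"array"},"roll":{"type":"array"},"gripper":{"type":"number"},"grip_force":{"type":"number"}},"required":["linear","roll"]}

```bash
mkdir -p pics; ls; cat > h.py <<'E'
import numpy as np, cv2
from plant import status, snapshot, finish_job, cut_out, tip_of
def save(p,n): cv2.imwrite('pics/'+n+'.png',p['img'][:,:,::-1])
def w(p,px,z=None):
    u,v=px; T=np.array(p['world_from_camera'])
    d=np.array([(u-p['cx'])/p['fx'],(v-p['cy'])/p['fy'],1.0])
    if z is None:
        r=p['range_z'][int(round(v)),int(round(u))]; return T[:3,:3]@(d*r)+T[:3,3]
    R=T[:3,:3]@d; return T[:3,3]+R*(z-T[2,3])/R[2]
def cloud(p):
    h,wd=p['range_z'].shape; v,u=np.mgrid[:h,:wd]; r=p['range_z']
    c=np.stack([(u-p['cx'])/p['fx']*r,(v-p['cy'])/p['fy']*r,r],-1); T=np.array(p['world_from_camera'])
    o=c@T[:3,:3].T+T[:3,3]; o[r==0]=np.nan; return o
E
python3 - <<'E'
from h import *
print(status.get_state())
for n in ['scene','top']:
    p=snapshot(n); save(p,n+'0'); print(n,p['shot'] , np.round(p['world_from_camera'],3).tolist())
    for q in ['fixture','guide_plate']:
        for c in cut_out(p,q): print(q,'cut',c['confidence'],c['pixel'],c['region'].sum(),np.round(w(p,c['pixel']),3))
    for q,z in [('pillar_tip',.125),('index_middle',.04),('plate_bore',None),('plate_slot',None),('plate_grip',None),('guide_plate',0)]:
        for c in tip_of(p,q): print(q,c['confidence'],c['pixel'],np.round(w(p,c['pixel'],z),3))
E
```

```text
pics
{'clock': 0.0, 'q': array([ 1.35180003,  0.68999796, -0.19453585,  1.5663239 ,  0.15732431,
        0.90248916, -0.21512325]), 'qd': array([ 1.19611464e-03, -1.48850506e-03, -7.92076441e-04,  7.27601774e-04,
       -6.02889869e-06, -4.07039346e-04,  2.95834299e-04]), 'joint_torque': array([-4.48453477e-05, -5.27562010e+01, -1.26694847e+00, -1.53429991e+01,
       -5.26984571e-02,  6.67474349e-03,  1.88295526e-04]), 'tool_pos': array([ 0.1561346 , -0.60457753,  0.2569072 ]), 'eef_rot': array([ 9.92016258e-01,  1.26106757e-01, -1.80963821e-04, -8.93156259e-04]), 'contact_force': array([ 0.30413555,  0.40468217, -0.00544967]), 'moment': array([ 0.01154562,  0.02236204, -0.01034308]), 'opening': 1.0023206920548349}
scene 1 [[-0.846, -0.36, 0.393, -0.171], [-0.532, 0.581, -0.615, 0.995], [-0.007, -0.73, -0.683, 1.235], [0.0, 0.0, 0.0, 1.0]]
fixture cut 0.94 [202.0, 301.7] 1788 [0.499 0.327 0.027]
guide_plate cut 0.92 [315.0, 203.9] 1097 [ 0.43  -0.226  0.017]
guide_plate cut 0.81 [340.8, 176.3] 479 [ 0.423 -0.415  0.014]
pillar_tip 0.92 [182.5, 277.2] [0.543 0.343 0.125]
index_middle
[... 901 characters left out ...]
lar_tip 0.68 [130.0, 176.2] [0.543 0.351 0.125]
index_middle 0.74 [157.2, 217.9] [0.457 0.301 0.04 ]
index_middle 0.62 [306.1, 250.4] [ 0.384 -0.097  0.04 ]
index_middle 0.38 [358.3, 213.5] [ 0.488 -0.234  0.04 ]
plate_bore 0.87 [363.0, 212.2] [ 0.501 -0.254  0.004]
plate_bore 0.68 [427.5, 253.3] [ 0.393 -0.427  0.003]
plate_slot 0.83 [427.6, 225.1] [ 0.47  -0.43   0.007]
plate_slot 0.65 [363.6, 248.1] [ 0.4   -0.253  0.008]
plate_slot 0.31 [306.4, 248.1] [ 0.396 -0.1   -0.002]
plate_grip 0.85 [432.1, 235.5] [ 0.435 -0.426  0.044]
plate_grip 0.69 [364.6, 228.2] [ 0.443 -0.244  0.068]
guide_plate 0.88 [361.5, 232.0] [ 0.446 -0.25   0.   ]
guide_plate 0.86 [426.1, 239.0] [ 0.432 -0.427  0.   ]
```

View pics/scene0.png

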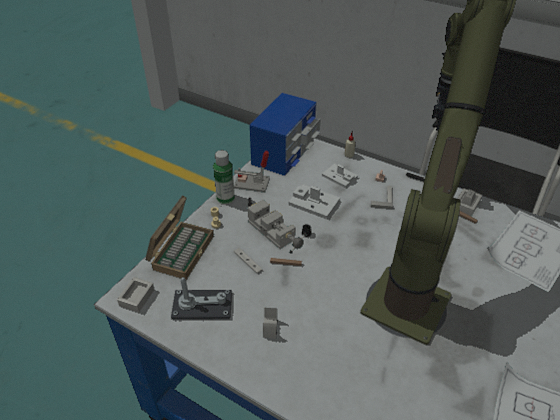

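View pics/top0.png

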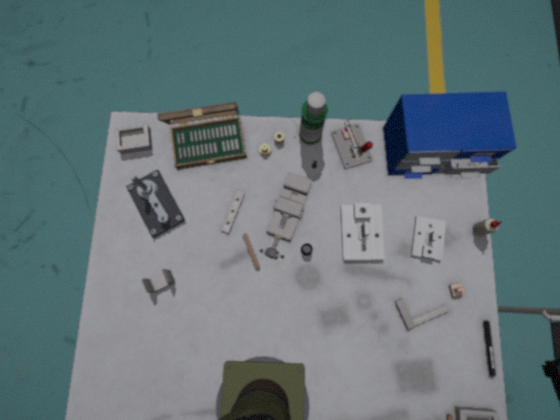

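The big plate, the one meant, is at (362,232) in the top view. Its boss is on the far side. The smaller look-alike is at (428,240), and the fixture is at (155,203) with the pillar at its upper left. I'll refine these with depth.

```bash
python3 - <<'E'
from h import *
for n in ['top','scene']:
    p=snapshot(n); c=cloud(p).reshape(-1,3)
    near=(abs(c[:,0]-.44)<.13)&(abs(c[:,1]+.245)<.1)
    t=c[near&(c[:,2]>.008)&(c[:,2]<.026)&(c[:,1]>-.32)]
    print(n,'bench z',np.nanmedian(c[near&(abs(c[:,2])<.01)][:,2]) )
    if len(t)>20:
        r=cv2.minAreaRect((t[:,:2]*1000).astype(np.float32)); print('plate',len(t),r)
    g=c[near&(c[:,2]>.055)&(c[:,2]<.085)]; 
    print('grip',len(g),g.mean(0) if len(g) else 0)
    if len(g)>4: print(cv2.minAreaRect((g[:,:2]*1000).astype(np.float32)),g[:,2].max())
    b=c[near&(c[:,2]>.029)&(c[:,2]<.04)]; print('boss',len(b),np.median(b,0), cv2.minAreaRect((b[:,:2]*1000).astype(np.float32)))
    f=(abs(c[:,0]-.5)<.13)&(abs(c[:,1]-.31)<.13)
    g=c[f&(c[:,2]>.1)&(c[:,2]<.14)]; print('pillar',len(g),g.mean(0) if len(g) else 0, g[:,2].max() if len(g) else 0)
    g=c[f&(c[:,2]>.008)&(c[:,2]<.02)&(np.hypot(c[:,0]-.5,c[:,1]-.32)<.12)]; print('base',len(g),cv2.minAreaRect((g[:,:2]*1000).astype(np.float32)))
    i=p['img']; s=i[140:280,90:230] if n=='top' else i[240:350,140:280]
    cv2.imwrite(f'pics/fix_{n}.png',cv2.resize(s[:,:,::-1],None,fx=4,fy=4,interpolation=cv2.INTER_CUBIC))
    s=i[180:280,320:460] if n=='top' else i[160:230,270:370]
    cv2.imwrite(f'pics/pl_{n}.png',cv2.resize(s[:,:,::-1],None,fx=5,fy=5,interpolation=cv2.INTER_CUBIC))
E
```

```text
top bench z -0.0009035250016731222
plate 1910 ((444.3922119140625, -247.89181518554688), (149.39810180664062, 111.13388061523438), 2.2571070194244385)
grip 80 [ 0.44315117 -0.24638192  0.06816798]
((443.45501708984375, -246.8933563232422), (11.323299407958984, 32.69116973876953), 89.87130737304688) 0.07398792805299559
boss 235 [ 0.49879563 -0.24296687  0.03357767] ((474.22442626953125, -244.4316864013672), (44.442909240722656, 91.8254623413086), 88.69122314453125)
pillar 45 [0.53864105 0.34200184 0.11643241] 0.12746180277686814
base 1607 ((518.3250732421875, 300.91729736328125), (169.9254150390625, 151.6887969970703), 31.966655731201172)
scene bench z -0.002091836180596607
plate 736 ((444.09149169921875, -245.20294189453125), (155.576171875, 121.28842163085938), 2.0024421215057373)
grip 50 [ 0.44225564 -0.2449268   0.06384526]
((442.9482116699219, -246.14382934570312), (34.4171257019043, 21.116718292236328), 2.1763691902160645) 0.0717675468371326
boss 99 [ 0.49118525 -0.24343185  0.03245619] ((472.8631286621094, -248.75526428222656), (93.9356689453125, 48.813228607177734), 8.310630798339844)
pillar 38 [0.53832454 0.34774816 0.11362893] 0.12616721461242109
base 1115 ((517.7936401367188, 302.2530822753906), (169.81881713867188, 154.85511779785156), 32.33914566040039)
```

View pics/fix_top.png

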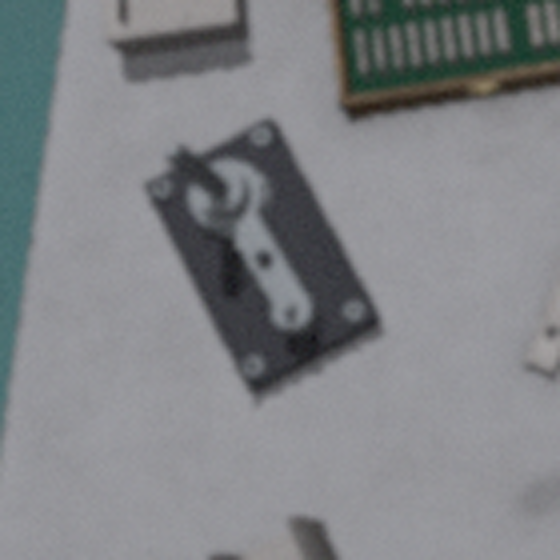

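View pics/fix_scene.png

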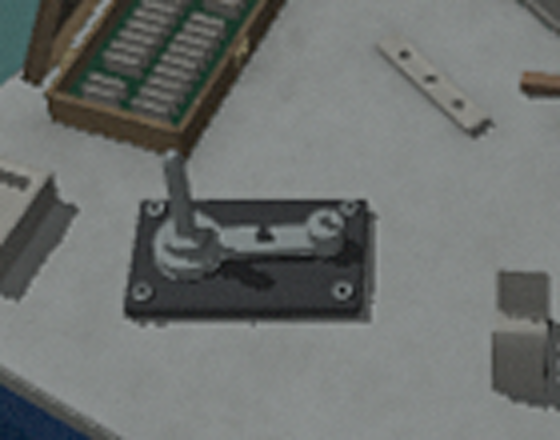

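View pics/pl_top.png

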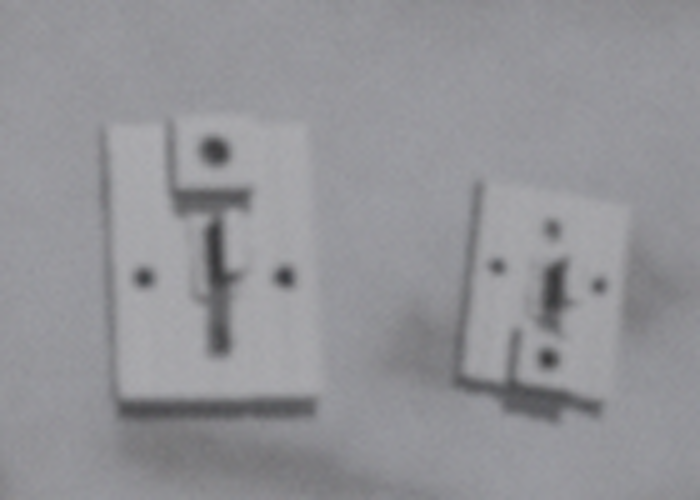

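Call:
{"fn": "carry_out", "kwargs": {
  "linear": [
    [0.036,0.02,0],
    [0.072,0.04,0],
    [0.108,0.07,0],
    [0.14,0.1,0],
    [0.17,0.14,0],
    [0.2,0.18,0],
    [0.225,0.22,0],
    [0.25,0.26,0]
  ],
  "roll": [-0.03,-0.06,-0.09,-0.12,-0.15,-0.18,-0.2,-0.215]
}}

```text
clock: 1.67
tool_pos: [0.3888, -0.3729, 0.2579]
eef_rot: [1.0, 0.018, 0.0, 0.0]
contact_force: [0.4, -0.1, 0.2]
opening: 1.004
```

```bash
python3 - <<'E'
from h import *
p=snapshot('top');c=cloud(p).reshape(-1,3)
m=(c[:,0]>.3)&(c[:,0]<.75)&(c[:,1]>-.15)&(c[:,1]<.45)&(c[:,2]>.07)&(c[:,2]<.4)
c=c[m]
for y in np.arange(-.15,.45,.05):
    s=c[(c[:,1]>=y)&(c[:,1]<y+.05)]
    if len(s): print(round(y,2),len(s),'xmin %.3f zmax %.3f'%(s[:,0].min(),s[:,2].max()))
E
```

```text
-0.15 452 xmin 0.562 zmax 0.204
-0.1 486 xmin 0.472 zmax 0.203
-0.05 32 xmin 0.359 zmax 0.074
0.05 16 xmin 0.727 zmax 0.157
0.1 148 xmin 0.714 zmax 0.158
0.15 159 xmin 0.701 zmax 0.158
0.2 147 xmin 0.695 zmax 0.158
0.25 151 xmin 0.686 zmax 0.158
0.3 79 xmin 0.532 zmax 0.130
0.35 2 xmin 0.537 zmax 0.118
```

Call:
{"fn": "carry_out", "kwargs": {
  "linear": [
    [0.02,0.035,0],
    [0.04,0.07,0],
    [0.054,0.1,0],
    [0.054,0.125,0],
    [0.054,0.125,0],
    [0.054,0.125,0]
  ],
  "roll": [0,0,0,0,0,0]
}}

```text
clock: 2.22
tool_pos: [0.4501, -0.2363, 0.2581]
eef_rot: [1.0, 0.027, 0.003, -0.004]
contact_force: [-0.8, -0.4, 0.0]
opening: 0.998
```

```bash
python3 - <<'E'
from h import *
p=snapshot('wrist'); save(p,'w1'); print(np.round(p['world_from_camera'],3).tolist(),p['fx'])
for q,z in [('plate_bore',0),('plate_slot',0),('plate_grip',0.054),('guide_plate',0)]:
    for c in tip_of(p,q): print(q,c['confidence'],c['pixel'],np.round(w(p,c['pixel'],z),4))
c=cloud(p).reshape(-1,3)
near=(abs(c[:,0]-.44)<.15)&(abs(c[:,1]+.245)<.1)
for lo,hi in[(.008,.024),(.03,.038),(.062,.078)]:
    g=c[near&(c[:,2]>lo)&(c[:,2]<hi)]
    if len(g)>4: print(lo,len(g),cv2.minAreaRect((g[:,:2]*1000).astype(np.float32)),np.median(g[:,2]))
E
```

```text
[[0.055, -0.947, -0.317, 0.534], [-0.998, -0.054, -0.012, -0.233], [-0.005, 0.317, -0.948, 0.385], [0.0, 0.0, 0.0, 1.0]] 304.23772979568236
plate_bore 0.87 [420.5, 221.5] [ 0.3971 -0.4274  0.    ]
plate_bore 0.68 [292.9, 133.3] [ 0.5034 -0.2475  0.    ]
plate_slot 0.87 [291.5, 212.1] [ 0.4006 -0.2526  0.    ]
plate_slot 0.58 [442.2, 167.3] [ 0.4718 -0.4402  0.    ]
plate_grip 0.69 [293.3, 188.6] [ 0.4473 -0.25    0.054 ]
plate_grip 0.6 [443.7, 204.9] [ 0.4378 -0.4225  0.054 ]
guide_plate 0.81 [429.5, 192.6] [ 0.4378 -0.4311  0.    ]
0.008 8556 ((444.8176574707031, -251.41262817382812), (150.6077423095703, 110.18392181396484), 2.4841506481170654) 0.015650262685013544
0.03 1224 ((489.95684814453125, -249.76214599609375), (59.319419860839844, 43.469688415527344), 2.849682331085205) 0.03373653032234525
0.062 351 ((445.04766845703125, -251.13790893554688), (34.04054641723633, 11.997507095336914), 3.0385165214538574) 0.07032592995291947
```

View pics/w1.png

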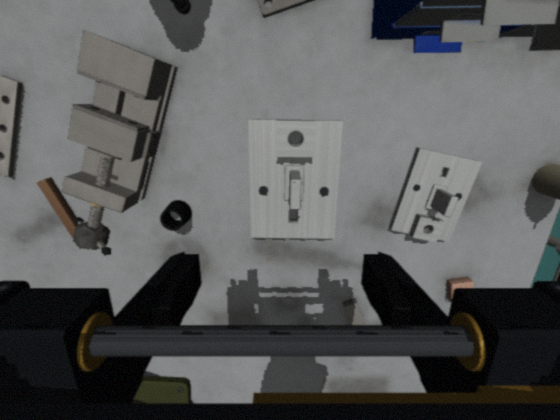

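Call:
{"fn": "carry_out", "kwargs": {
  "linear": [
    [0,0,0],
    [0,0,0],
    [0,0,0],
    [0,0,0]
  ],
  "roll": [0,0,0,0]
}}

```text
clock: 2.8
tool_pos: [0.4489, -0.24, 0.2579]
eef_rot: [1.0, 0.024, 0.002, -0.003]
contact_force: [-1.3, -0.4, -0.3]
opening: 1.001
```

```bash
python3 - <<'E'
from h import *
p=snapshot('wrist'); save(p,'w2')
print({k:np.round(v,4) for k,v in status.get_state().items()})
c=cloud(p).reshape(-1,3)
near=(abs(c[:,0]-.44)<.15)&(abs(c[:,1]+.245)<.1)
for lo,hi in[(.008,.024),(.03,.038),(.062,.078)]:
    g=c[near&(c[:,2]>lo)&(c[:,2]<hi)]
    if len(g)>4: print(lo,len(g),cv2.minAreaRect((g[:,:2]*1000).astype(np.float32)),np.median(g[:,2]))
E
```

```text
{'clock': np.float64(2.85), 'q': array([ 0.4643,  0.536 , -0.0931,  1.9148,  0.0627,  0.6916, -1.1875]), 'qd': array([-0.0044,  0.0006, -0.0009,  0.0007,  0.0014, -0.0002, -0.0002]), 'joint_torque': array([ 1.18100e-01, -4.28062e+01,  1.15500e-01, -1.27307e+01,
       -3.24000e-02, -7.37000e-02,  7.00000e-04]), 'tool_pos': array([ 0.449 , -0.2398,  0.2579]), 'eef_rot': array([ 0.9997,  0.0237,  0.0025, -0.0031]), 'contact_force': array([ 0.2891, -0.0588, -0.6796]), 'moment': array([ 0.0146, -0.0108,  0.0151]), 'opening': np.float64(1.0031)}
0.008 8545 ((444.81231689453125, -251.37376403808594), (150.0107879638672, 110.39242553710938), 2.467116355895996) 0.015622653122205954
0.03 1242 ((490.5162658691406, -249.4715118408203), (58.902957916259766, 43.7476921081543), 2.292576789855957) 0.03359947326637214
0.062 345 ((445.7195129394531, -251.41555786132812), (32.98147201538086, 11.806652069091797), 3.0008044242858887) 0.0703168524439961
```

Call:
{"fn": "carry_out", "kwargs": {
  "linear": [
    [-0.004,-0.011,-0.03],
    [-0.004,-0.011,-0.06],
    [-0.004,-0.011,-0.09],
    [-0.004,-0.011,-0.115],
    [-0.004,-0.011,-0.135],
    [-0.004,-0.011,-0.15],
    [-0.004,-0.011,-0.15],
    [-0.004,-0.011,-0.15]
  ],
  "roll": [0,0,0,0,0,0,0,0],
  "gripper": 0.6
}}

```text
clock: 3.52
tool_pos: [0.4448, -0.2506, 0.1076]
eef_rot: [1.0, 0.024, 0.002, -0.003]
contact_force: [-0.2, -0.2, 0.6]
opening: 0.598
```

```bash
python3 - <<'E'
from h import *
p=snapshot('wrist'); save(p,'w3')
print({k:np.round(v,4) for k,v in status.get_state().items() if k in('tool_pos','eef_rot')})
c=cloud(p).reshape(-1,3)
near=(abs(c[:,0]-.44)<.05)&(abs(c[:,1]+.25)<.02)
for lo,hi in[(.062,.076)]:
    g=c[near&(c[:,2]>lo)&(c[:,2]<hi)]
    if len(g)>4: print(lo,len(g),cv2.minAreaRect((g[:,:2]*1000).astype(np.float32)),np.median(g[:,2]))
E
```

```text
{'tool_pos': array([ 0.4453, -0.2509,  0.1083]), 'eef_rot': array([ 0.9997,  0.0237,  0.0027, -0.003 ])}
0.062 1063 ((444.9094543457031, -251.24649047851562), (34.51558303833008, 11.997949600219727), 2.838230848312378) 0.07032472831118175
```

View pics/w3.png

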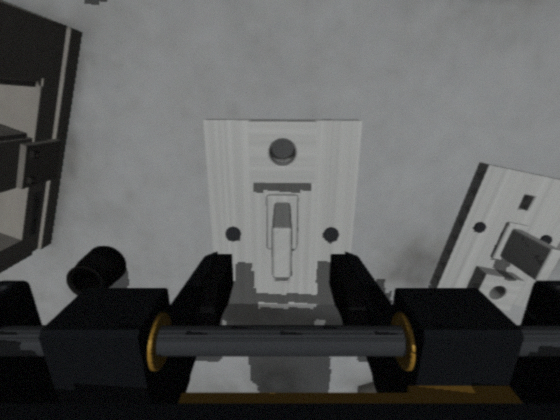

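Call:
{"fn": "carry_out", "kwargs": {
  "linear": [
    [0,0,-0.02],
    [0,0,-0.04],
    [0,0,-0.054],
    [0,0,-0.054],
    [0,0,-0.054]
  ],
  "roll": [0,0,0,0,0]
}}

```text
clock: 3.98
tool_pos: [0.4458, -0.2511, 0.0551]
eef_rot: [1.0, 0.024, 0.003, -0.003]
contact_force: [-0.1, 1.0, 0.3]
opening: 0.599
```

Call:
{"fn": "carry_out", "kwargs": {
  "linear": [
    [0,0,0],
    [0,0,0],
    [0,0,0],
    [0,0,0],
    [0,0,0],
    [0,0,0],
    [0,0,0],
    [0,0,0]
  ],
  "roll": [0,0,0,0,0,0,0,0],
  "gripper": 0,
  "grip_force": 40
}}

```text
clock: 4.65
tool_pos: [0.4458, -0.2511, 0.0553]
eef_rot: [1.0, 0.024, 0.003, -0.003]
contact_force: [-0.0, 0.4, 3.4]
opening: 0.132
```

Call:
{"fn": "carry_out", "kwargs": {
  "linear": [
    [0,0,0.005],
    [0,0,0.015],
    [0,0,0.035],
    [0,0,0.065],
    [0,0,0.1],
    [0,0,0.13],
    [0,0,0.145],
    [0,0,0.145]
  ],
  "roll": [0,0,0,0,0,0,0,0]
}}

```text
clock: 5.32
tool_pos: [0.4472, -0.252, 0.204]
eef_rot: [1.0, 0.023, 0.006, -0.001]
contact_force: [0.3, -0.8, -3.8]
opening: 0.131
```

```bash
python3 - <<'E'
from h import *
p=snapshot('wrist'); save(p,'w4')
s=status.get_state();print({k:np.round(v,4) for k,v in s.items() if k in('tool_pos','eef_rot','contact_force','moment','opening')})
c=cloud(p).reshape(-1,3); z0=s['tool_pos'][2]-.054
near=(abs(c[:,0]-.44)<.1)&(abs(c[:,1]+.25)<.08)
g=c[near&(c[:,2]>z0+.008)&(c[:,2]<z0+.024)&(c[:,0]>.42)]
A=np.c_[g[:,:2],np.ones(len(g))]; print('plane',np.linalg.lstsq(A,g[:,2],rcond=None)[0],len(g), np.median(g[:,2])-z0)
g=c[near&(c[:,2]>z0+.03)&(c[:,2]<z0+.038)&(c[:,0]>.475)]
print(cv2.minAreaRect((g[:,:2]*1000).astype(np.float32)))
for q in ['plate_bore']:
    for t in tip_of(p,q): print(q,t['confidence'],t['pixel'],np.round(w(p,t['pixel'],z0),4))
E
```

```text
{'tool_pos': array([ 0.4462, -0.2514,  0.2019]), 'eef_rot': array([ 0.9997,  0.0235,  0.0045, -0.002 ]), 'contact_force': array([ 0.121 , -0.3288, -4.7622]), 'moment': array([ 0.0099,  0.0521, -0.0077]), 'opening': np.float64(0.1304)}
plane [-0.00087212 -0.0023204   0.16450229] 20372 0.01655673913607905
((501.121337890625, -249.94949340820312), (40.281219482421875, 44.408687591552734), 2.629286527633667)
plate_bore 0.68 [281.0, 158.1] [ 0.5019 -0.2501  0.1479]
plate_bore 0.6 [425.0, 236.0] [ 0.4554 -0.3467  0.1479]
plate_bore 0.24 [149.5, 227.0] [ 0.4533 -0.167   0.1479]
```

View pics/w4.png

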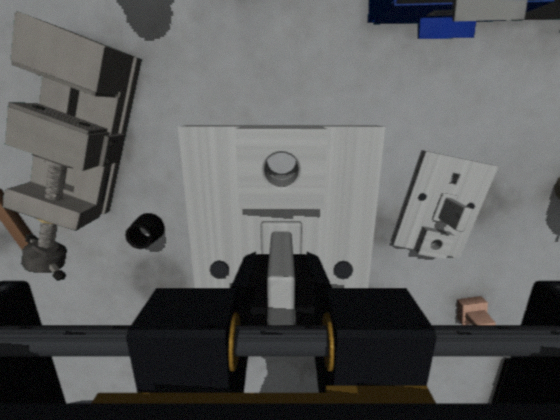

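Call:
{"fn": "carry_out", "kwargs": {
  "linear": [
    [0,0.01,0.015],
    [0,0.03,0.03],
    [-0.005,0.055,0.04],
    [-0.01,0.085,0.045],
    [-0.015,0.115,0.045],
    [-0.02,0.145,0.045],
    [-0.025,0.175,0.045],
    [-0.03,0.205,0.045]
  ],
  "roll": [0,0,0,0,0,0,0,0]
}}

```text
clock: 6.08
tool_pos: [0.4134, -0.0446, 0.2439]
eef_rot: [1.0, 0.024, 0.001, -0.003]
contact_force: [1.0, 0.1, -4.0]
opening: 0.135
```

Call:
{"fn": "carry_out", "kwargs": {
  "linear": [
    [0,0.03,0],
    [0,0.06,0],
    [0,0.09,0],
    [0,0.12,0],
    [0,0.15,0],
    [0,0.18,0],
    [0,0.2,0],
    [0,0.21,0]
  ],
  "roll": [0,0,0,0,0,0,0,0]
}}

```text
clock: 6.75
tool_pos: [0.4122, 0.1685, 0.2424]
eef_rot: [1.0, 0.026, -0.0, -0.003]
contact_force: [0.7, 0.6, -5.2]
opening: 0.134
```

Call:
{"fn": "carry_out", "kwargs": {
  "linear": [
    [0,0,0],
    [0,0,0],
    [0,0,0],
    [0,0,0]
  ],
  "roll": [0,0,0,0]
}}

```text
clock: 7.08
tool_pos: [0.412, 0.1664, 0.242]
eef_rot: [1.0, 0.025, -0.001, -0.002]
contact_force: [-0.3, -0.5, -5.0]
opening: 0.131
```

```bash
python3 - <<'E'
from h import *
p=snapshot('wrist'); save(p,'w5')
s=status.get_state();print({k:np.round(v,4) for k,v in s.items() if k in('tool_pos','eef_rot','contact_force','moment','opening')})
for q,z in [('pillar_tip',.125),('index_middle',.04),('pin_height',.052)]:
    for t in tip_of(p,q): print(q,t['confidence'],t['pixel'],np.round(w(p,t['pixel'],z),4))
p=snapshot('top')
print('pin from top',w(p,(162.5,217.5),.05))
E
```

```text
{'tool_pos': array([0.4122, 0.1666, 0.2422]), 'eef_rot': array([ 9.997e-01,  2.460e-02, -8.000e-04, -2.300e-03]), 'contact_force': array([ 0.3198,  1.0826, -4.5072]), 'moment': array([-0.0081, -0.0236,  0.0206]), 'opening': np.float64(0.1295)}
pillar_tip 0.67 [37.1, 22.3] [0.5424 0.3434 0.125 ]
index_middle 0.81 [166.5, 134.4] [0.4605 0.2894 0.04  ]
pin_height 0.89 [162.8, 139.7] [0.4564 0.2891 0.052 ]
pin from top [0.456358   0.28331697 0.05      ]
```

View pics/w5.png

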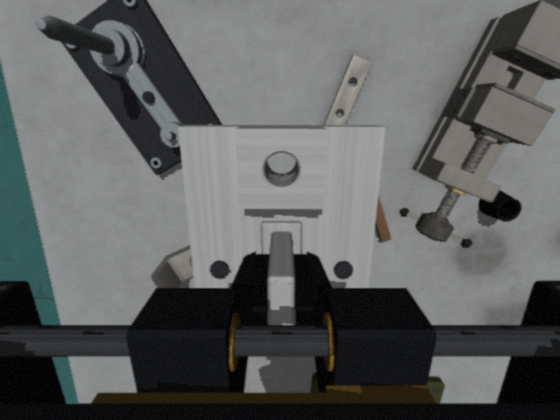

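```bash
python3 - <<'E'
from h import *
im=cv2.imread('pics/w5.png')[0:180,20:220]
cv2.imwrite('pics/w5z.png',cv2.resize(im,(800,720),interpolation=cv2.INTER_CUBIC)[:600])
E
```

```text
(no output)
```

View pics/w5z.png

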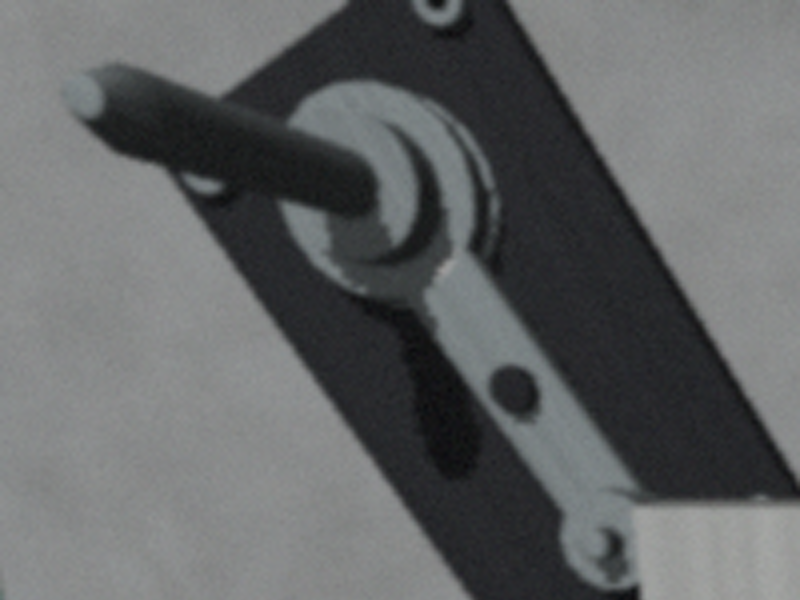

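```bash
python3 - <<'E'
from h import *
p=snapshot('wrist')
a=w(p,(41,24),.125)
for px in [(170,134.5),(171,136)]:
    b=w(p,px,.052); d=a-b; print(a,b,np.hypot(d[0],d[1]),np.arctan2(d[1],d[0]))
for t in cut_out(p,'fixture'): 
    print(t['confidence'],t['pixel'])
    c=cloud(p); m=t['region']; q=c[m]
    g=q[(q[:,2]>.105)&(q[:,2]<.14)]; print('tip pts',len(g),np.median(g,0),g[:,2].max())
    g=c[110:150,155:180].reshape(-1,3); g=g[(g[:,2]>.034)&(g[:,2]<.06)]; print('post',len(g),cv2.minEnclosingCircle((g[:,:2]*1000).astype(np.float32)), g[g[:,2]>.048].mean(0))
    g=q[(q[:,2]>.037)&(q[:,2]<.044)&(np.hypot(q[:,0]-.54,q[:,1]-.345)<.025)]; print('shoulder',len(g),cv2.minEnclosingCircle((g[:,:2]*1000).astype(np.float32)),np.median(g[:,2]))
E
```

```text
[0.5418568  0.34333844 0.125     ] [0.46224796 0.28346268 0.052     ] 0.0996126173492889 0.6448594390902422
[0.5418568  0.34333844 0.125     ] [0.46080021 0.28254261 0.052     ] 0.10132276981923567 0.6435278692436254
0.72 [141.0, 79.2]
tip pts 599 [0.5406978  0.33774856 0.11684182] 0.12622047757322727
post 350 ((460.2385559082031, 284.4603271484375), 12.831442832946777) [0.46035592 0.28379087 0.05104261]
shoulder 712 ((541.7579345703125, 341.5547790527344), 17.415266036987305) 0.03956947518693249
```

Call:
{"fn": "carry_out", "kwargs": {
  "linear": [
    [0.01,0.02,0],
    [0.022,0.04,0],
    [0.034,0.06,0],
    [0.046,0.08,0],
    [0.058,0.1,0],
    [0.07,0.12,0],
    [0.08,0.135,0],
    [0.085,0.144,0]
  ],
  "roll": [0.06,0.14,0.22,0.3,0.38,0.46,0.54,0.595]
}}

```text
clock: 8.1
tool_pos: [0.4984, 0.3144, 0.2423]
eef_rot: [0.947, 0.32, -0.0, -0.003]
contact_force: [0.8, -0.2, -4.1]
opening: 0.133
```

Call:
{"fn": "carry_out", "kwargs": {
  "linear": [
    [0,0,0],
    [0,0,0],
    [0,0,0],
    [0,0,0]
  ],
  "roll": [0,0,0,0]
}}

```text
clock: 8.43
tool_pos: [0.4978, 0.313, 0.2421]
eef_rot: [0.948, 0.319, -0.001, -0.003]
contact_force: [0.3, 0.6, -5.2]
opening: 0.135
```

```bash
cat > look.py <<'E'
from h import *
import sys
n=sys.argv[1]
p=snapshot('wrist'); save(p,n)
s=status.get_state();print({k:np.round(v,4) for k,v in s.items() if k in('tool_pos','eef_rot','contact_force','moment','opening')})
tp=s['tool_pos']; yaw=2*np.arctan2(s['eef_rot'][1],s['eef_rot'][0]); print('yaw',yaw)
c=cloud(p).reshape(-1,3); z0=tp[2]-.0545
# plate frame
R=np.array([[np.cos(yaw),np.sin(yaw)],[-np.sin(yaw),np.cos(yaw)]])
l=(c[:,:2]-tp[:2])@R.T
g=(abs(l[:,0]-.055)<.03)&(abs(l[:,1])<.03)&(abs(c[:,2]-z0-.034)<.004)
x=l[g]; print('boss',g.sum(),cv2.minAreaRect((x*1000).astype(np.float32)),'z',np.median(c[g][:,2])-z0)
xm=(np.percentile(x,0.5,0)+np.percentile(x,99.5,0))/2; b=tp[:2]+R.T@xm; print('bore est world',b,xm)
pp=(abs(l[:,0])<.08)&(abs(l[:,1])<.055)&(abs(c[:,2]-z0-.016)<.006)&(l[:,0]>-.02)
A=np.c_[l[pp],np.ones(pp.sum())]; print('slope',np.linalg.lstsq(A,c[pp][:,2],rcond=None)[0],'n',pp.sum())
im=p['img'][90:250,180:390,::-1]; cv2.imwrite(f'pics/{n}z.png',cv2.resize(im,None,fx=3.5,fy=3.5,interpolation=cv2.INTER_CUBIC))
E
python3 look.py w6
```

```text
{'tool_pos': array([0.4979, 0.3132, 0.2422]), 'eef_rot': array([ 9.477e-01,  3.191e-01, -9.000e-04, -2.800e-03]), 'contact_force': array([ 0.0448, -0.6802, -4.9035]), 'moment': array([-0.0633, -0.022 , -0.0194]), 'opening': np.float64(0.1315)}
yaw 0.6496230362890596
boss 6188 ((52.924560546875, -0.5024948120117188), (44.2132568359375, 40.18324279785156), 89.9862289428711) z 0.03224355049388855
bore est world [0.54056076 0.34492678] [ 0.0531429  -0.00048417]
slope [-1.63068082e-02  1.27041501e-04  2.02964094e-01] n 19571
```

View pics/w6.png

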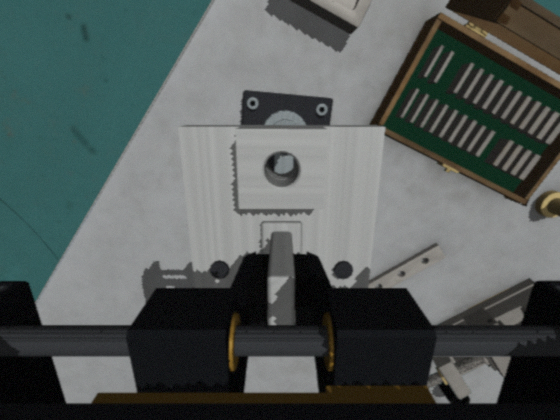

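View pics/w6z.png

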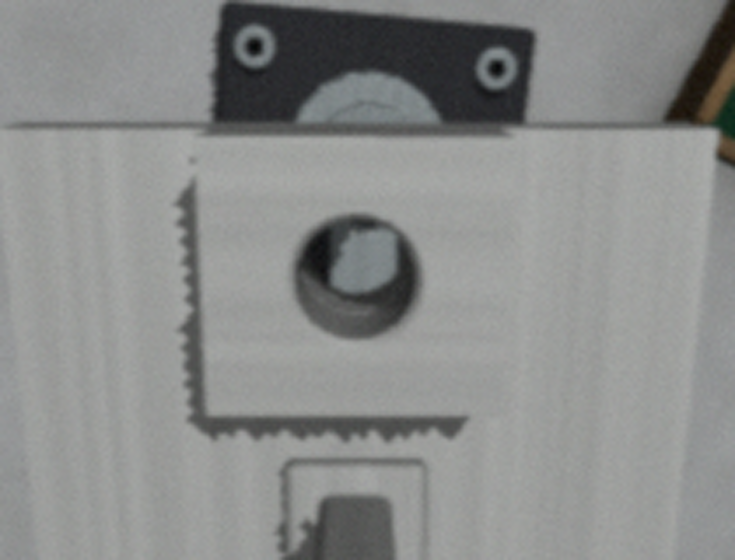

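Call:
{"fn": "carry_out", "kwargs": {
  "linear": [
    [0,0,0],
    [0,0,0]
  ],
  "roll": [0,0],
  "grip_force": 55
}}

```text
clock: 8.65
tool_pos: [0.4978, 0.3123, 0.2423]
eef_rot: [0.948, 0.319, -0.001, -0.002]
contact_force: [0.1, 0.0, -4.7]
opening: 0.134
```

```bash
python3 look.py w7; python3 - <<'E'
from h import *
p=snapshot('wrist'); c=cloud(p); 
T=np.array(p['world_from_camera']); print('cam z axis',T[:3,2], 'pos',T[:3,3])
s=status.get_state(); from scipy.spatial.transform import Rotation as Ro
Rt=Ro.from_quat(s['eef_rot']).as_matrix(); print('cam in tool',np.round(Rt.T@(T[:3,3]-s['tool_pos']),4).tolist()); print(np.round(Rt.T@T[:3,:3],4).tolist()); print('toolz',Rt[:,2])
m=abs(c[...,2])<.006; q=c[m]; print('bench',m.sum(),np.linalg.lstsq(np.c_[q[:,:2],np.ones(len(q))],q[:,2],rcond=None)[0])
E
```

```text
{'tool_pos': array([0.4978, 0.3126, 0.2423]), 'eef_rot': array([ 0.9478,  0.3188, -0.001 , -0.0026]), 'contact_force': array([-0.5538,  0.6867, -4.987 ]), 'moment': array([-0.0916, -0.0268, -0.0364]), 'opening': np.float64(0.1288)}
yaw 0.648872010453011
boss 6193 ((52.934364318847656, -0.47779083251953125), (44.357669830322266, 40.17021179199219), 89.92967987060547) z 0.032385496301118644
bore est world [0.54046576 0.34427479] [ 0.05310572 -0.00051536]
slope [-1.66076590e-02 -1.95771247e-04  2.03200773e-01] n 19577
cam z axis [-0.25974715 -0.19310048 -0.94617315] pos [0.56550647 0.36268609 0.36900055]
cam in tool [0.084, 0.0004, -0.1266]
[[-0.0004, -0.9462, -0.3236], [1.0, -0.0012, 0.0023], [-0.0026, -0.3236, 0.9462]]
toolz [-0.0035415   0.00458667 -0.99998321]
bench 73283 [ 0.00123351 -0.00280649 -0.00096069]
```

```bash
python3 - <<'E'
from h import *
p=snapshot('wrist'); T=np.linalg.inv(np.array(p['world_from_camera']))
def pr(x):
    c=T[:3,:3]@x+T[:3,3]; return (c[0]/c[2]*p['fx']+p['cx'],c[1]/c[2]*p['fy']+p['cy'])
im=p['img'][90:250,180:390,::-1]; k=5
im=cv2.resize(im,None,fx=k,fy=k,interpolation=cv2.INTER_CUBIC)
a=np.linspace(0,6.283,40)
for cx,cy,z,r,col in [(.5418,.3430,.125,.0035,(0,0,255)),(.5418,.3430,.114,.008,(0,255,255)),(.5418,.343,.04,.017,(0,255,0)),(.5405,.3443,.2245,.0087,(255,0,0)),(.5400,.3439,.1905,.0087,(255,0,255))]:
    pts=[pr(np.array([cx+r*np.cos(t),cy+r*np.sin(t),z])) for t in a]
    pts=np.array([[(u-180+.5)*k,(v-90+.5)*k] for u,v in pts],np.int32); cv2.polylines(im,[pts],True,col,1)
cv2.imwrite('pics/ov.png',im[150:650,200:900])
r=p['range_z'][155:185:2,270:296:2]; print(np.round(r,3))
E
```

```text
[[0.149 0.354 0.341 0.341 0.34  0.342 0.341 0.342 0.341 0.342 0.149 0.148
  0.149]
 [0.355 0.355 0.343 0.342 0.343 0.341 0.341 0.343 0.342 0.341 0.342 0.
  0.15 ]
 [0.355 0.354 0.345 0.343 0.342 0.343 0.342 0.343 0.344 0.343 0.342 0.344
  0.355]
 [0.359 0.356 0.344 0.345 0.343 0.344 0.343 0.343 0.342 0.344 0.343 0.344
  0.355]
 [0.357 0.357 0.344 0.344 0.344 0.344 0.344 0.344 0.345 0.344 0.346 0.344
  0.358]
 [0.358 0.358 0.346 0.345 0.346 0.344 0.344 0.345 0.345 0.345 0.344 0.345
  0.183]
 [0.358 0.358 0.346 0.347 0.347 0.346 0.346 0.346 0.347 0.345 0.345 0.347
  0.179]
 [0.184 0.359 0.346 0.346 0.346 0.346 0.348 0.347 0.347 0.346 0.346 0.182
  0.175]
 [0.179 0.183 0.348 0.346 0.347 0.348 0.348 0.347 0.349 0.348 0.181 0.177
  0.17 ]
 [0.174 0.179 0.183 0.184 0.186 0.348 0.349 0.186 0.183 0.18  0.177 0.174
  0.167]
 [0.172 0.173 0.175 0.179 0.18  0.18  0.18  0.181 0.179 0.177 0.173 0.169
  0.164]
 [0.166 0.168 0.172 0.174 0.175 0.176 0.176 0.174 0.173 0.171 0.168 0.164
  0.159]
 [0.161 0.163 0.166 0.17  0.171 0.    0.17  0.17  0.169 0.167 0.163 0.161
  0.156]
 [0.158 0.16  0.162 0.165 0.166 0.166 0.166 0.166 0.163 0.162 0.16  0.156
  0.153]
 [0.154 0.157 0.159 0.161 0.162 0.161 0.161 0.163 0.159 0.157 0.156 0.154
  0.153]]
```

View pics/ov.png

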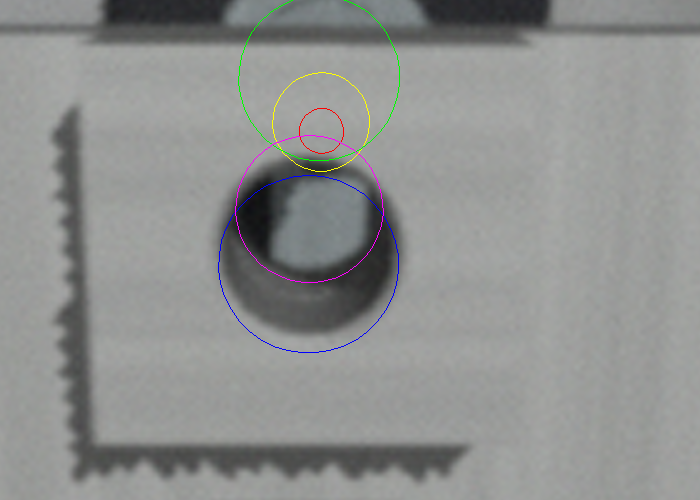

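Call:
{"fn": "carry_out", "kwargs": {
  "linear": [
    [0.002,-0.001,-0.01],
    [0.002,-0.001,-0.02],
    [0.002,-0.001,-0.03],
    [0.002,-0.001,-0.04],
    [0.002,-0.001,-0.048],
    [0.002,-0.001,-0.052],
    [0.002,-0.001,-0.052],
    [0.002,-0.001,-0.052]
  ],
  "roll": [0,0,0,0,0,0,0,0]
}}

```text
clock: 9.47
tool_pos: [0.4999, 0.3121, 0.1901]
eef_rot: [0.948, 0.319, -0.001, -0.003]
contact_force: [-0.2, 0.3, -3.4]
opening: 0.133
```

```bash
python3 look.py w8;  python3 - <<'E'
from h import *
p=snapshot('wrist'); print(np.round(p['range_z'][155:190:2,266:300:2],3))
E
```

```text
{'tool_pos': array([0.5001, 0.3122, 0.1905]), 'eef_rot': array([ 9.477e-01,  3.190e-01, -6.000e-04, -2.900e-03]), 'contact_force': array([-0.069 ,  0.2402, -4.4024]), 'moment': array([-0.0037, -0.0061, -0.0232]), 'opening': np.float64(0.1297)}
yaw 0.649381458145166
boss 6169 ((52.90622329711914, -0.2854576110839844), (44.27043151855469, 40.1883430480957), 89.87626647949219) z 0.031964207362751795
bore est world [0.54257434 0.34402491] [ 0.05303725 -0.0003401 ]
slope [-1.61264033e-02 -4.75557959e-07  1.50952545e-01] n 19589
[[0.148 0.148 0.15  0.201 0.198 0.195 0.194 0.193 0.192 0.194 0.193 0.196
  0.15  0.149 0.149 0.149 0.149]
 [0.148 0.15  0.277 0.2   0.197 0.194 0.193 0.192 0.192 0.192 0.193 0.192
  0.196 0.2   0.149 0.148 0.149]
 [0.149 0.291 0.291 0.201 0.199 0.194 0.193 0.193 0.193 0.193 0.193 0.194
  0.197 0.2   0.29  0.149 0.149]
 [0.179 0.291 0.292 0.203 0.2   0.195 0.194 0.194 0.193 0.194 0.194 0.195
  0.198 0.202 0.291 0.151 0.15 ]
 [0.176 0.293 0.291 0.292 0.202 0.197 0.195 0.193 0.193 0.194 0.195 0.197
  0.2   0.205 0.292 0.172 0.148]
 [0.174 0.306 0.306 0.294 0.293 0.20
[... 653 characters left out ...]
 0.177 0.175 0.173 0.172
  0.168 0.166 0.159 0.153 0.152]
 [0.153 0.158 0.162 0.164 0.168 0.169 0.17  0.172 0.171 0.17  0.169 0.166
  0.163 0.162 0.157 0.153 0.152]
 [0.153 0.154 0.158 0.16  0.163 0.165 0.166 0.167 0.167 0.167 0.164 0.163
  0.16  0.157 0.154 0.153 0.152]
 [0.153 0.153 0.154 0.157 0.158 0.161 0.161 0.162 0.162 0.161 0.16  0.158
  0.156 0.153 0.154 0.153 0.153]
 [0.152 0.153 0.154 0.154 0.154 0.157 0.157 0.158 0.158 0.156 0.156 0.153
  0.154 0.153 0.152 0.153 0.153]
 [0.153 0.154 0.154 0.154 0.154 0.154 0.154 0.155 0.154 0.155 0.154 0.155
  0.154 0.153 0.154 0.154 0.153]
 [0.153 0.153 0.153 0.153 0.154 0.153 0.155 0.154 0.154 0.154 0.154 0.154
  0.153 0.153 0.154 0.153 0.154]]
```

View pics/w8z.png

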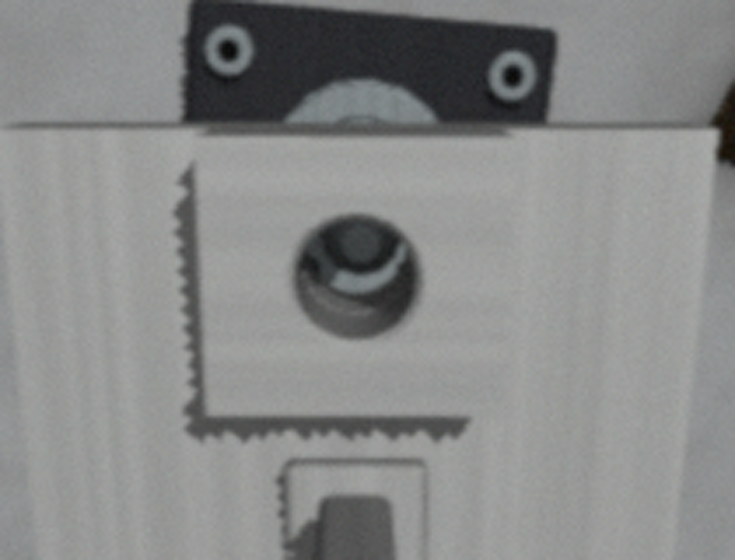

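```bash
cat > bore.py <<'E'
from h import *
p=snapshot('wrist'); s=status.get_state(); c=cloud(p); tp=s['tool_pos']; yaw=2*np.arctan2(s['eef_rot'][1],s['eef_rot'][0])
R=np.array([[np.cos(yaw),np.sin(yaw)],[-np.sin(yaw),np.cos(yaw)]])
def L(a): return (a[...,:2]-tp[:2])@R.T
l=L(c); z=c[...,2]
zt=np.median(z[(abs(l[...,0]-.055)<.025)&(abs(l[...,1])<.02)&(abs(z-tp[2]+.022)<.005)]); print('boss top z',zt)
# bore wall pts: fit circle on points inside 3..28mm below top
m=(np.hypot(l[...,0]-.054,l[...,1])<.013)&(z<zt-.004)&(z>zt-.03)
q=np.c_[l[m],z[m]]
from scipy.optimize import least_squares
f=least_squares(lambda a:np.hypot(q[:,0]-a[0]-a[2]*(q[:,2]-zt),q[:,1]-a[1])-.0087,[.054,0,.0165],loss='soft_l1',f_scale=.0005)
print('bore axis local at top',f.x,'n',m.sum()); a=f.x; u=a[:2]+[-(.034)*.0165,0]
print('bore underside local',u,'world',tp[:2]+R.T@u)
m=(np.hypot(l[...,0]-.054,l[...,1])<.02)&(z>.121)&(z<min(zt-.03,.129)); 
t=l[m]; print('pillar tip pts',m.sum(),t.mean(0) if len(t) else 0)
if len(t): 
  e=cv2.minEnclosingCircle((t*1000).astype(np.float32)); print(e)
  d=np.array(e[0])/1000-u; print('shift local',d,'world',R.T@d, 'pillar world',tp[:2]+R.T@(np.array(e[0])/1000))
E
python3 bore.py
```

```text
boss top z 0.16875018622333698
bore axis local at top [ 0.0533733  -0.00032687  0.00651144] n 382
bore underside local [ 0.0528123  -0.00032687] world [0.54254515 0.34395047]
pillar tip pts 177 [ 0.05107493 -0.00117377]
((50.866336822509766, -1.0389611721038818), 5.213153839111328)
shift local [-0.00194597 -0.00071209] world [-0.00111942 -0.00174378] pillar world [0.54142574 0.34220669]
```

Call:
{"fn": "carry_out", "kwargs": {
  "linear": [
    [-0.001,-0.0015,0],
    [-0.001,-0.0015,-0.003],
    [-0.001,-0.0015,-0.006],
    [-0.001,-0.0015,-0.009],
    [-0.001,-0.0015,-0.012],
    [-0.001,-0.0015,-0.014],
    [-0.001,-0.0015,-0.014]
  ],
  "roll": [0,0,0,0,0,0,0]
}}

```text
clock: 10.2
tool_pos: [0.499, 0.3106, 0.1762]
eef_rot: [0.948, 0.319, -0.001, -0.003]
contact_force: [-0.1, -0.2, -4.6]
opening: 0.129
```

```bash
python3 look.py w9; python3 bore.py
```

```text
{'tool_pos': array([0.4991, 0.3107, 0.1765]), 'eef_rot': array([ 9.477e-01,  3.190e-01, -7.000e-04, -2.900e-03]), 'contact_force': array([-0.0255, -0.0369, -3.8999]), 'moment': array([-0.0679,  0.002 ,  0.0341]), 'opening': np.float64(0.1325)}
yaw 0.6494094431483374
boss 6181 ((52.99756622314453, -0.3271026611328125), (44.3586311340332, 40.18370056152344), 89.98797607421875) z 0.032138287016631406
bore est world [0.5416813  0.34256457] [ 0.05319843 -0.00034733]
slope [-0.01589478  0.00031272  0.13706967] n 19620
boss top z 0.154432054448134
bore axis local at top [ 0.05311089 -0.00029262 -0.00091918] n 453
bore underside local [ 0.05254989 -0.00029262] world [0.54128316 0.3423309 ]
pillar tip pts 196 [ 0.05391483 -0.00052287]
((59.13310623168945, 0.38331443071365356), 15.02428913116455)
shift local [0.00658322 0.00067593] world [0.00483472 0.00451897] pillar world [0.54611788 0.34684987]
```

View pics/w9z.png

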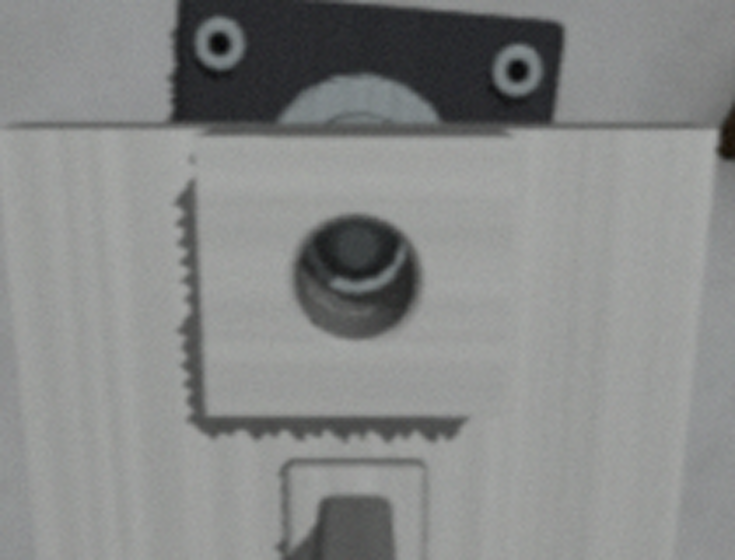

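Call:
{"fn": "carry_out", "kwargs": {
  "linear": [
    [0,0,-0.002],
    [0,0,-0.004],
    [0,0,-0.006],
    [0,0,-0.007],
    [0,0,-0.007]
  ],
  "roll": [0,0,0,0,0]
}}

```text
clock: 10.72
tool_pos: [0.4991, 0.3106, 0.1694]
eef_rot: [0.948, 0.319, -0.001, -0.003]
contact_force: [-0.0, -0.6, -4.3]
opening: 0.129
```

```bash
python3 look.py w10; python3 - <<'E'
from h import *
p=snapshot('wrist'); s=status.get_state(); c=cloud(p); tp=s['tool_pos']; yaw=2*np.arctan2(s['eef_rot'][1],s['eef_rot'][0])
R=np.array([[np.cos(yaw),np.sin(yaw)],[-np.sin(yaw),np.cos(yaw)]]); l=(c[...,:2]-tp[:2])@R.T; z=c[...,2]
m=(np.hypot(l[...,0]-.053,l[...,1])<.006)&(z>.123)&(z<.128); print('tip',m.sum(),l[m].mean(0),np.ptp(l[m],axis=0))
E
```

```text
{'tool_pos': array([0.4991, 0.3107, 0.1695]), 'eef_rot': array([ 9.477e-01,  3.190e-01, -6.000e-04, -2.900e-03]), 'contact_force': array([-0.713 , -0.8639, -4.7667]), 'moment': array([-0.0529,  0.0354,  0.0059]), 'opening': np.float64(0.1285)}
yaw 0.6493686231422943
boss 6186 ((53.03778076171875, -0.3500652313232422), (44.286678314208984, 40.250553131103516), 89.90312194824219) z 0.032294647939353854
bore est world [0.54178129 0.34264093] [ 0.05327349 -0.00035312]
slope [-0.01579408  0.00020517  0.13025231] n 19672
tip 163 [ 0.05298269 -0.00052445] [0.00807166 0.00800037]
```

View pics/w10z.png

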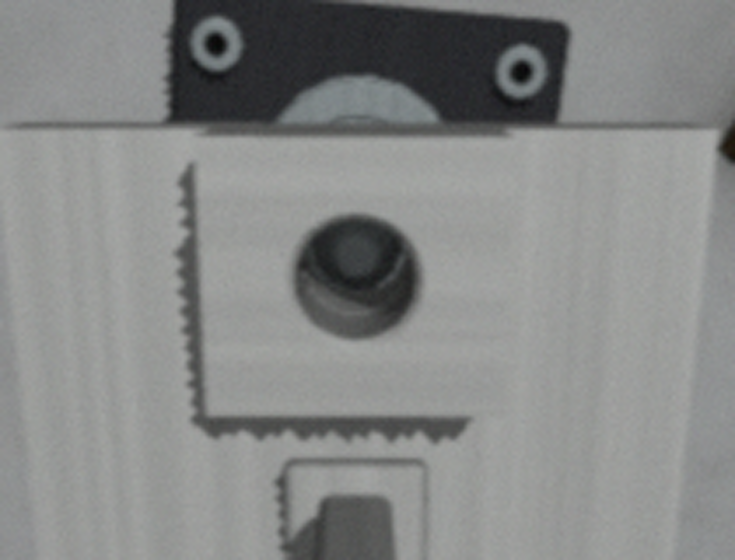

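Call:
{"fn": "carry_out", "kwargs": {
  "linear": [
    [0,0,-0.0015],
    [0,0,-0.003],
    [0,0,-0.0045],
    [0,0,-0.006],
    [0,0,-0.006]
  ],
  "roll": [0,0,0,0,0]
}}

```text
clock: 11.23
tool_pos: [0.4991, 0.3106, 0.1633]
eef_rot: [0.948, 0.319, -0.001, -0.003]
contact_force: [-0.3, 0.4, -4.2]
opening: 0.129
```

Call:
{"fn": "carry_out", "kwargs": {
  "linear": [
    [0,0,-0.0015],
    [0,0,-0.003],
    [0,0,-0.0045],
    [0,0,-0.006],
    [0,0,-0.006]
  ],
  "roll": [0,0,0,0,0]
}}

```text
clock: 11.65
tool_pos: [0.4989, 0.3105, 0.1569]
eef_rot: [0.948, 0.319, -0.001, -0.003]
contact_force: [0.3, 0.0, -4.5]
opening: 0.128
```

Call:
{"fn": "carry_out", "kwargs": {
  "linear": [
    [0,0,-0.004],
    [0,0,-0.01],
    [0,0,-0.016],
    [0,0,-0.022],
    [0,0,-0.028],
    [0,0,-0.034],
    [0,0,-0.038],
    [0,0,-0.038]
  ],
  "roll": [0,0,0,0,0,0,0,0]
}}

```text
clock: 12.32
tool_pos: [0.4985, 0.3102, 0.1178]
eef_rot: [0.948, 0.319, -0.002, -0.003]
contact_force: [1.1, 0.6, -4.4]
opening: 0.129
```

```bash
python3 look.py w11; python3 - <<'E'
from h import *
for n in ['scene','top']:
    p=snapshot(n); s=p['img'][230:350,130:290] if n=='scene' else p['img'][140:280,90:230]
    cv2.imwrite(f'pics/{n}11.png',cv2.resize(s[:,:,::-1],None,fx=4,fy=4,interpolation=cv2.INTER_CUBIC))
E
```

```text
{'tool_pos': array([0.4987, 0.3104, 0.1183]), 'eef_rot': array([ 0.9477,  0.319 , -0.0015, -0.0026]), 'contact_force': array([-0.2036,  0.4567, -4.3868]), 'moment': array([-0.0156,  0.0159,  0.01  ]), 'opening': np.float64(0.1322)}
yaw 0.6494344187273103
boss 5911 ((52.944129943847656, -0.40577125549316406), (44.2547607421875, 39.98434066772461), 89.96931457519531) z 0.03178414263932161
bore est world [0.54114921 0.34224366] [ 0.05304767 -0.0003278 ]
slope [-0.01786514  0.00025105  0.07864679] n 19375
```

View pics/scene11.png

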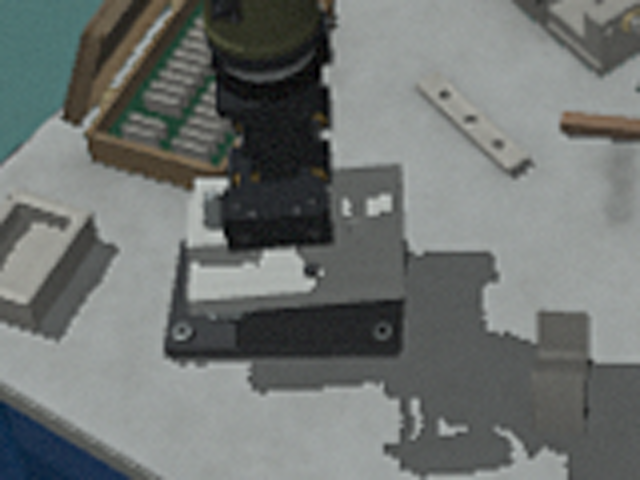

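View pics/w11.png

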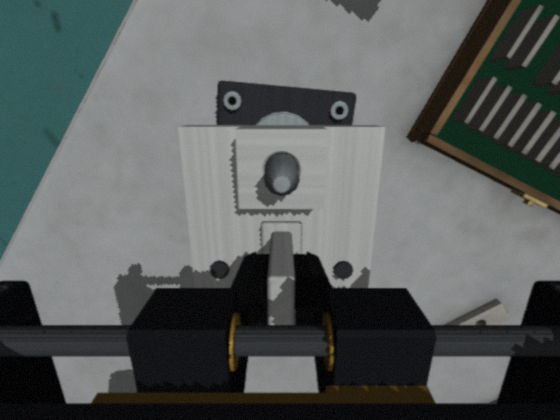

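Call:
{"fn": "carry_out", "kwargs": {
  "linear": [
    [0,0,-0.002],
    [0,0,-0.004],
    [0,0,-0.006],
    [0,0,-0.008],
    [0,0,-0.0095],
    [0,0,-0.0095]
  ],
  "roll": [0,0,0,0,0,0]
}}

```text
clock: 12.97
tool_pos: [0.4988, 0.3105, 0.1091]
eef_rot: [0.948, 0.319, -0.001, -0.003]
contact_force: [0.3, -0.5, -4.7]
opening: 0.136
```

Call:
{"fn": "carry_out", "kwargs": {
  "linear": [
    [0,0,-0.001],
    [0,0,-0.002],
    [0,0,-0.002]
  ],
  "roll": [0,0,0]
}}

```text
clock: 13.22
tool_pos: [0.4988, 0.3106, 0.107]
eef_rot: [0.948, 0.319, -0.001, -0.003]
contact_force: [0.3, -0.0, -4.5]
opening: 0.13
```

Call:
{"fn": "carry_out", "kwargs": {
  "linear": [
    [0,0,-0.001],
    [0,0,-0.002],
    [0,0,-0.002]
  ],
  "roll": [0,0,0]
}}

```text
clock: 13.47
tool_pos: [0.499, 0.3107, 0.1052]
eef_rot: [0.948, 0.319, -0.001, -0.003]
contact_force: [-0.8, -0.9, -0.5]
opening: 0.132
```

Call:
{"fn": "carry_out", "kwargs": {
  "linear": [
    [-0.0002,0.00025,0],
    [-0.0004,0.0005,0],
    [-0.0004,0.0005,0]
  ],
  "roll": [-0.006,-0.012,-0.012]
}}

```text
clock: 13.72
tool_pos: [0.4989, 0.3109, 0.1053]
eef_rot: [0.95, 0.313, -0.001, -0.003]
contact_force: [0.9, 0.7, -4.7]
opening: 0.129
```

Call:
{"fn": "carry_out", "kwargs": {
  "linear": [
    [-0.0002,0.00025,0],
    [-0.0004,0.0005,0],
    [-0.0004,0.0005,0]
  ],
  "roll": [-0.006,-0.012,-0.012]
}}

```text
clock: 13.97
tool_pos: [0.4981, 0.3116, 0.105]
eef_rot: [0.952, 0.307, -0.001, -0.003]
contact_force: [0.4, -0.3, -4.2]
opening: 0.129
```

Call:
{"fn": "carry_out", "kwargs": {
  "linear": [
    [-0.0002,0.00025,0],
    [-0.0004,0.0005,0],
    [-0.0004,0.0005,0]
  ],
  "roll": [-0.006,-0.012,-0.012]
}}

```text
clock: 14.22
tool_pos: [0.4975, 0.3123, 0.1049]
eef_rot: [0.953, 0.301, -0.001, -0.003]
contact_force: [-0.2, 0.4, -5.2]
opening: 0.132
```

```bash
python3 look.py w12
```

```text
{'tool_pos': array([0.4976, 0.3122, 0.1049]), 'eef_rot': array([ 0.9535,  0.3015, -0.0011, -0.0028]), 'contact_force': array([ 0.8678,  0.3124, -3.6489]), 'moment': array([-0.0794,  0.0111,  0.0021]), 'opening': np.float64(0.1351)}
yaw 0.6126042822464944
boss 5524 ((53.134132385253906, -0.2628746032714844), (40.225982666015625, 44.304100036621094), 0.11836953461170197) z 0.03236111633647646
bore est world [0.54135663 0.3427147 ] [ 0.05335582 -0.00026168]
slope [-0.01690319  0.00057559  0.06575381] n 19472
```

Call:
{"fn": "carry_out", "kwargs": {
  "linear": [
    [0.0002,-0.00025,0],
    [0.0004,-0.0005,0],
    [0.0004,-0.0005,-0.001],
    [0.0004,-0.0005,-0.002],
    [0.0004,-0.0005,-0.002]
  ],
  "roll": [0.006,0.012,0.012,0.012,0.012]
}}

```text
clock: 14.68
tool_pos: [0.4979, 0.3116, 0.1027]
eef_rot: [0.952, 0.307, -0.001, -0.003]
contact_force: [0.4, -0.5, -4.3]
opening: 0.135
```

Call:
{"fn": "carry_out", "kwargs": {
  "linear": [
    [0,0,-0.001],
    [0,0,-0.002],
    [0,0,-0.002]
  ],
  "roll": [0,0,0]
}}

```text
clock: 14.93
tool_pos: [0.4977, 0.3116, 0.1004]
eef_rot: [0.952, 0.307, -0.002, -0.003]
contact_force: [-0.3, 0.4, -4.4]
opening: 0.13
```

Call:
{"fn": "carry_out", "kwargs": {
  "linear": [
    [0,0,-0.001],
    [0,0,-0.002],
    [0,0,-0.003],
    [0,0,-0.003]
  ],
  "roll": [0,0,0,0]
}}

```text
clock: 15.27
tool_pos: [0.4977, 0.3115, 0.0972]
eef_rot: [0.952, 0.307, -0.002, -0.003]
contact_force: [0.2, -0.1, -4.7]
opening: 0.129
```

Call:
{"fn": "carry_out", "kwargs": {
  "linear": [
    [0,0,-0.0005],
    [0,0,-0.001],
    [0,0,-0.001]
  ],
  "roll": [0,0,0]
}}

```text
clock: 15.52
tool_pos: [0.4976, 0.3115, 0.0961]
eef_rot: [0.952, 0.307, -0.002, -0.003]
contact_force: [0.3, 0.5, -4.2]
opening: 0.131
```

```bash
python3 look.py w13
```

```text
{'tool_pos': array([0.4976, 0.3115, 0.0961]), 'eef_rot': array([ 0.9516,  0.3072, -0.0017, -0.0026]), 'contact_force': array([-0.0413, -0.2814, -3.8018]), 'moment': array([-0.0061, -0.0088, -0.036 ]), 'opening': np.float64(0.1281)}
yaw 0.6245383577822118
boss 5248 ((53.091773986816406, -0.39557456970214844), (40.24525451660156, 44.159061431884766), 0.030242199078202248) z 0.03231339982976215
bore est world [0.54112124 0.34238829] [ 0.05333847 -0.00037937]
slope [-0.01827989  0.00049365  0.05700554] n 19413
```

Call:
{"fn": "carry_out", "kwargs": {
  "linear": [
    [0,0,-0.0005],
    [0,0,-0.0005]
  ],
  "roll": [0,0]
}}

```text
clock: 15.73
tool_pos: [0.4977, 0.3115, 0.0958]
eef_rot: [0.952, 0.307, -0.002, -0.003]
contact_force: [-0.3, -0.1, -3.5]
opening: 0.129
```

Call:
{"fn": "carry_out", "kwargs": {
  "linear": [
    [0,0,-0.0005],
    [0,0,-0.0005]
  ],
  "roll": [0,0]
}}

```text
clock: 15.9
tool_pos: [0.4976, 0.3115, 0.0955]
eef_rot: [0.952, 0.307, -0.002, -0.003]
contact_force: [-1.7, -0.9, -0.5]
opening: 0.131
```

Call:
{"fn": "carry_out", "kwargs": {
  "linear": [
    [0,0,-0.0005],
    [0,0,-0.0005]
  ],
  "roll": [0,0]
}}

```text
clock: 16.07
tool_pos: [0.4975, 0.3114, 0.0954]
eef_rot: [0.952, 0.307, -0.002, -0.003]
contact_force: [-2.6, -1.9, 1.8]
opening: 0.134
```

Call:
{"fn": "carry_out", "kwargs": {
  "linear": [
    [0,0,0],
    [0,0,0],
    [0,0,0],
    [0,0,0],
    [0,0,0]
  ],
  "roll": [0,0,0,0,0],
  "grip_force": 4
}}

```text
clock: 16.48
tool_pos: [0.4975, 0.3114, 0.0954]
eef_rot: [0.952, 0.307, -0.002, -0.003]
contact_force: [-1.0, -1.2, -0.6]
opening: 0.137
```

```bash
python3 look.py w14
```

```text
{'tool_pos': array([0.4975, 0.3114, 0.0954]), 'eef_rot': array([ 0.9516,  0.3073, -0.0016, -0.0026]), 'contact_force': array([-0.2552, -1.2549, -1.4309]), 'moment': array([-0.1704,  0.0935,  0.0389]), 'opening': np.float64(0.1358)}
yaw 0.624651662009544
boss 5261 ((53.324249267578125, -0.3879547119140625), (44.18611526489258, 40.14837646484375), 89.92703247070312) z 0.03282855373611387
bore est world [0.54105163 0.34236376] [ 0.05340941 -0.00037183]
slope [-0.00822593  0.00037443  0.05625628] n 19373
```

Call:
{"fn": "carry_out", "kwargs": {
  "linear": [
    [0,0,0],
    [0,0,0],
    [0,0,0],
    [0,0,0],
    [0,0,0],
    [0,0,0]
  ],
  "roll": [0,0,0,0,0,0],
  "gripper": 0.3
}}

```text
clock: 17.03
tool_pos: [0.4976, 0.3115, 0.0955]
eef_rot: [0.952, 0.307, -0.001, -0.003]
contact_force: [0.5, 0.1, 0.0]
opening: 0.299
```

```bash
python3 look.py w15
```

```text
{'tool_pos': array([0.4976, 0.3114, 0.0954]), 'eef_rot': array([ 0.9516,  0.3072, -0.0015, -0.0026]), 'contact_force': array([ 0.0112, -0.3632,  0.7107]), 'moment': array([-0.0093, -0.0336,  0.0051]), 'opening': np.float64(0.2976)}
yaw 0.6245718630947918
boss 5274 ((53.129920959472656, -0.21356773376464844), (44.26921844482422, 40.40205383300781), 89.86251068115234) z 0.03279193903449568
bore est world [0.54107295 0.34249024] [ 0.05341921 -0.00024102]
slope [-0.01405762 -0.00235631  0.05645945] n 19284
```

View pics/w15.png

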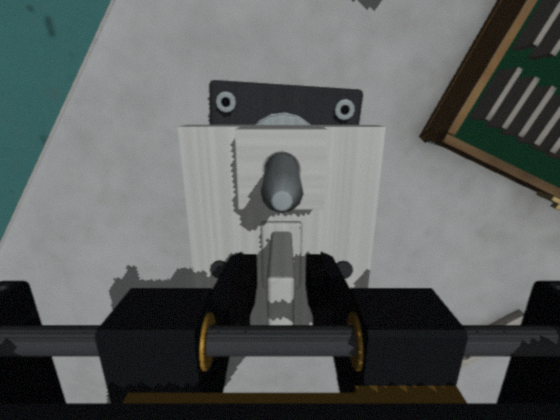

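Call:
{"fn": "carry_out", "kwargs": {
  "linear": [
    [0,0,0],
    [0,0,0],
    [0,0,0],
    [0,0,0.005],
    [0,0,0.015],
    [0,0,0.03],
    [0,0,0.05],
    [0,0,0.07]
  ],
  "roll": [0,0,0,0,0,0,0,0],
  "gripper": 0.5
}}

```text
clock: 17.75
tool_pos: [0.4974, 0.3114, 0.1668]
eef_rot: [0.952, 0.307, -0.002, -0.003]
contact_force: [-0.1, 0.5, -0.4]
opening: 0.501
```

Call:
{"fn": "carry_out", "kwargs": {
  "linear": [
    [-0.01,0,0.03],
    [-0.02,0,0.06],
    [-0.03,0,0.09],
    [-0.03,0,0.09],
    [-0.03,0,0.09],
    [-0.03,0,0.09]
  ],
  "roll": [0,0,0,0,0,0]
}}

```text
clock: 18.25
tool_pos: [0.4674, 0.311, 0.257]
eef_rot: [0.952, 0.307, -0.001, -0.002]
contact_force: [-0.5, -0.3, -0.4]
opening: 0.499
```

```bash
cat > chk.py <<'E'
from h import *
print(np.round(status.get_state()['tool_pos'],4))
P=np.array([.5415,.3423]); yaw=.625
R=np.array([[np.cos(yaw),np.sin(yaw)],[-np.sin(yaw),np.cos(yaw)]])
import sys
for n in ['wrist','top','scene']:
    p=snapshot(n); save(p,n+sys.argv[1]); c=cloud(p).reshape(-1,3); l=(c[:,:2]-P)@R.T
    m=(l[:,0]>-.14)&(l[:,0]<.03)&(abs(l[:,1])<.065)&(abs(c[:,2]-.056)<.008); q=l[m]
    if m.sum()<20: continue
    A=np.c_[q,np.ones(len(q))]; z=c[m][:,2]
    for _ in range(3):
        k=np.linalg.lstsq(A,z,rcond=None)[0]; r=abs(A@k-z)<.002; A,z=A[r],z[r]
    print(n,m.sum(),'slopes',k,'bore under',k[2]-.016,'slot under',k[2]-.1*k[0]-.016,cv2.minAreaRect((q*1000).astype(np.float32)))
    b=(abs(c[:,2])<.006); q=c[b]; print('bench fit',np.linalg.lstsq(np.c_[q[:,:2]-P,np.ones(len(q))],q[:,2],rcond=None)[0])
    g=(np.hypot(*(l.T))<.02)&(c[:,2]>.09)&(c[:,2]<.13); 
    if g.sum(): print('pillar pts',l[g].mean(0))
    g=(abs(l[:,0])<.03)&(abs(l[:,1])<.03)&(abs(c[:,2]-.074)<.004); print('boss',cv2.minAreaRect((l[g]*1000).astype(np.float32)),np.median(c[g][:,2]))
E
python3 chk.py 16
```

```text
[0.4674 0.311  0.257 ]
wrist 11433 slopes [ 0.00075083 -0.002484    0.05578725] bore under 0.03978724844251964 slot under 0.0397121655571104 ((-55.32020568847656, 0.3182868957519531), (110.28047180175781, 149.3867645263672), 89.91163635253906)
bench fit [ 0.00124116 -0.00279325 -0.00120779]
pillar pts [0.00027322 0.00038556]
boss ((-0.4370899200439453, -0.039279937744140625), (43.652305603027344, 39.92326354980469), 89.99441528320312) 0.0737478507833153
top 1924 slopes [ 0.00265807 -0.00051619  0.05652668] bore under 0.04052667910346624 slot under 0.040260872555758755 ((-55.00489044189453, 3.5659446716308594), (150.086669921875, 110.65370178222656), 0.02956448309123516)
bench fit [-0.00065358  0.00073258 -0.00055417]
pillar pts [-0.00245176 -0.00332019]
boss ((-3.8518381118774414, 2.7018890380859375), (43.7366828918457, 32.67280197143555), 88.09803009033203) 0.07407199006116177
scene 1270 slopes [0.00269918 0.00064251 0.05445766] bore under 0.03845765599817066 slot under 0.03818773780532099 ((-53.96417236328125, 3.788860321044922), (117.77200317382812, 150.3301544189453), 89.80500030517578)
bench fit [-0.00055889 -0.00082943 -0.00217828]
pillar pts [0.00016634 0.00727484]
boss ((0.5936832427978516, 4.122461318969727), (40.11272048950195, 46.33943176269531), 3.9969587326049805) 0.07265075111210284
```

View pics/wrist16.png

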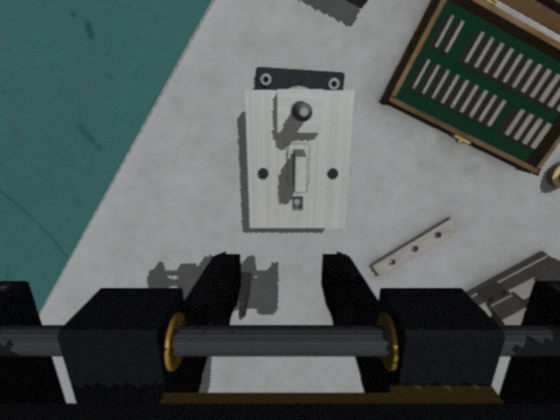

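The plate lies flat. Its underside is at about 40 mm at both bore and slot, the slope is near zero, and the pin shows in the slot at (297,203). The gripper is open and clear.

```bash
python3 -c "
from plant import finish_job,status
print(finish_job()); print(status.get_state()['clock'])"
```

```text
the job is handed in; nothing more can be done
None
the job is handed in; nothing more can be done
```

The guide plate is home on the fixture: bore over the pillar, index pin in the slot, flat on both supports and released. I handed the job in at about 18.4 s; no verdict is reported.

**What I did:** I picked the larger plate up by its grip and lowered it onto the pillar, looking down through the bore to line it up. I felt the pin at about 4 N, turned the plate about 0.025 rad about the pillar until the pin found the slot, set it on the shoulder at about 6 N, then released and backed off.

**Last checks:**

| Camera | Underside at bore | Underside at slot | Slope (rad) |
|---|---|---|---|
| Wrist | 39.8 mm | 39.7 mm | under 0.003 |
| Top | 40.5 mm | 40.3 mm | under 0.003 |
| Scene | 38.5 mm | 38.2 mm | under 0.003 |

- **Height reading:** the scene camera also put the bench about 2 mm low, which accounts for its lower heights.
- **Bore on pillar:** the wrist camera has them within about 1 mm. The top and scene cameras scatter by several mm because parts are hidden from them.

**What went less than perfectly:**
- The plate slipped about 2 mm and tilted about 0.016 rad in the grip on the way over. This is within the limits, and it levelled on release.
- One slope reading taken just after opening the gripper showed 0.014 rad. The readings after backing off did not repeat it.
- I did not re-measure the bystanders; the arm felt no unexpected contact.

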